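# Stack the repaired controller modules on their dock in order

### The job

Rebuild the repaired controller on its aluminium dock: the red power module first, straight onto the dock, then the green logic module, then the blue relay module, and the dark finned heat-sink cap last, on top. Each must sit fully down over the locating bosses beneath it, lined up and level, before the next goes on. Let go of everything, and leave the yellow meter, the amber jar and the orange spool where they are.

Things in the scene. Friction and masses are not known exactly. Their poses are not given: they have to be found in the camera images.
- power_module: Red power module, loose, 0.15 to 0.26 kg. Case 84 (own x) x 54 (own y) x 24 mm high, upright sides, grip across 54. Origin: centre of underside, z up. Open below: 4 mm skirt, cavity 76 x 46 x 18 deep; fits either way round. On its flat top four white bosses as on the dock: the next module's skirt rests on this top, origin 24 mm above this one's. Capacitors and coil between them, 11 mm high.
- logic_module: Green logic module, loose, 0.10 to 0.19 kg. Case 84 (own x) x 54 (own y) x 24 mm high, upright sides, grip across 54. Origin: centre of underside, z up. Open below: 4 mm skirt, cavity 76 x 46 x 18 deep; fits either way round. On its flat top four white bosses as on the dock: the next module's skirt rests on this top, origin 24 mm above this one's. Chip and plug between them, 8 mm high.
- relay_module: Blue relay module, loose, 0.13 to 0.24 kg. Case 84 (own x) x 54 (own y) x 24 mm high, upright sides, grip across 54. Origin: centre of underside, z up. Open below: 4 mm skirt, cavity 76 x 46 x 18 deep; fits either way round. On its flat top four white bosses as on the dock: the next module's skirt rests on this top, origin 24 mm above this one's. White relays between them, 11 mm high.
- heatsink_cap: Dark grey metal heat-sink cap, loose, 0.16 to 0.29 kg. Case 84 (own x) x 54 (own y) x 24 mm high, upright sides, grip across 54. Origin: centre of underside, z up. Open below: 4 mm skirt, cavity 76 x 46 x 18 deep; fits either way round. No bosses on top but seven thin fins along x, 12 mm high (overall height 36 mm).
- dock: Pale bare-aluminium plate fixed to the bench, 104 (own x) x 70 (own y) x 10 mm thick. Origin: centre of underside. On top four brass tapered bosses at x +-29.5, y +-14.5 mm (14 mm thick at foot, 6 at tip, 9 high) that enter a module's cavity with 1.5 mm play each side. A seated module is centred, lengths parallel, its origin 10 mm above the dock's.
- meter: Yellow hand multimeter with a screen and black dial, lying on its back, 92 x 54 mm (own x, y), 30 mm high with the dial. Origin: centre of the underside. Bystander, to be left alone.
- jar: Amber glass jar with a white cap, 50 mm across, 55 mm high, standing. Origin: centre of the underside. Bystander, to be left alone.
- spool: Orange spool, 52 mm across, 35 mm high, standing on its flange. Origin: centre of the underside. Bystander, to be left alone.
Not all that is in view belongs to the job. What is shaped like the heatsink_cap but brown is not meant. Several things have the shape of the logic_module; the one meant has the colours described above.

How it is judged:
By the outcome, as a careful person would: the job done as asked, in the order asked, and still so for the second after the job is handed in, with the robot touching nothing.
It also fails if it takes over 118 s, if anything falls off the work surface, if the arm or the gripper's body presses on something with over 40 N, if the wrist force passes 120 N, or if a joint passes its speed limit or range.

### The arm

A 6-joint arm with a two-finger parallel gripper is mounted at the origin on the work surface. World frame = base frame: x ahead of the robot, y to its left, z up, the work surface at z = 0. Lengths are in m, angles in degrees, forces in N, time in s.
With the tool pointing down it reaches from about 0.4 to 0.825 m from the base axis. Payload 7 kg.
Tool frame: the origin (TCP) lies midway between the tips of the shut fingers; the grasp point (between the pads) lies 19 mm behind it; z points along the fingers, y is the direction in which the jaws open and shut (so a half turn about z gives the same grasp; the last joint's range is limited). The gripper opens to 88 mm and grips with 3 to 60 N. Pads are 19 mm wide; open, the fingers measure 130 mm over their backs; the gripper's body (78 mm by 193 mm) begins 47 mm behind the grasp point.
Start: joints at [-48.81, 20.546, 0.682, 0, -70.136, -16.507], TCP at [0.282, -0.613, 0.227] pointing down, gripper open.
Joint ranges: [-176.03, 176.03], [-82.01, 121.73], [-58.28, 71.71], [-173.87, 95.51], [-174.79, -0.11], [-173.66, 173.66]. Speed limits (degrees/s): [136.94, 136.94, 172.46, 180, 180, 180].

### API

Orientations are given as a 3x3 rotation matrix whose columns are the frame's x, y, z axes.
In Python, from rig import robot gives the robot as it stands. Calls block until the motion is done:
- robot.goto(position, orientation): joint-space move of the TCP to a pose.
- robot.servo_line(position, ori=None, speed=0.15): straight line of the TCP; ori=None keeps the orientation; speed is the mean speed in m/s.
- robot.movej(angles): joint-space move.
- robot.move_gripper(opening): opening from 0.0 (shut) to 1.0 (fully open); the grip force is fixed at half the most; returns when the fingers have stopped.
- robot.dwell(seconds).
- robot.ik(position, orientation): joint angles nearest the present ones, or None.
- robot.grab_frame(name): name is "scene" or "top"; returns (picture, depth): 420x560x3 uint8, red, green, blue; 420x560 float32, m along the optical axis (not along the pixel's ray), 0 where there is no reading.
- robot.camera_info(name): a dict with "vfov" (degrees; the focal length in pixels is half the picture's height over the tangent of half this angle, whatever the lens; pixels are square), "cx", "cy" (the principal point, pixels), "view" (4x4, takes a point from world to camera coordinates). Camera axes: x right, y down, z forward; pixel columns grow to the right and rows downward; lengths in m; the calibration is good to about 2 mm. A picture is of the moment at which its call begins. camera_info takes no time and is no camera call.
A pose or a line that the arm cannot do raises robot.Unreachable and nothing moves.
- robot.job_done(): hands the job in, once; it reports no verdict.
Readings, each from a call of its own:
- robot.read_t(): time.
- robot.read_qpos(): joint angles.
- robot.read_qvel(): joint speeds.
- robot.read_effort(): joint torques, N m.
- robot.read_position(): TCP position.
- robot.read_tcp_rot(): TCP orientation.
- robot.read_force(): force on the tool from outside, world axes, zero at the start.
- robot.read_ft_torque(): the same for the moment, N m.
- robot.read_grip_width(): opening from 0.0 (shut) to 1.0 (fully open).
Only numpy, scipy, OpenCV 4.12 (cv2) and the standard library are available. Lean on these libraries where they do the work, as an engineer would, in place of code of your own. Each camera call takes 0.05 s, during which the arm holds its last target. There are 200 camera calls.

## Working session

There is one attempt and no reset: what is moved stays moved. The work goes in short steps, each a Python script; the robot and the scene stay as the last script left them, time stands still between calls to the robot, and variables do not carry over. Pictures are saved under pics/ and viewed, about 12 in all and at most 16, crops included, and the job is handed in when it is done.

```bash
ls; mkdir -p pics
python3 - <<'E'
from rig import robot
import cv2,numpy as np
for n in("scene","top"):
    p,d=robot.grab_frame(n); cv2.imwrite(f"pics/{n}0.png",p[:,:,::-1]); np.savez(f"{n}0.npz",p=p,d=d)
    i=robot.camera_info(n); print(n,i["vfov"],i["cx"],i["cy"],np.round(i["view"],4).tolist(), (d==0).mean())
print(robot.read_t(),robot.read_tcp_rot())
E
```

```text
pics
scene 50.79534887697466 279.4360549975046 212.3654919501333 [[0.7725, 0.6351, 0.0009, -0.4322], [0.5444, -0.6615, -0.5158, -0.2813], [-0.327, 0.3989, -0.8567, 1.2659], [0.0, 0.0, 0.0, 1.0]] 0.003920068027210884
top 48.386640420266005 273.48227929866977 203.26250952734722 [[0.0109, -0.9996, -0.0279, -0.0113], [-0.9898, -0.0068, -0.1422, 0.5387], [0.142, 0.0292, -0.9894, 1.0163], [0.0, 0.0, 0.0, 1.0]] 0.003966836734693877
0.1 [[-9.08692340e-01 -4.17465691e-01 -7.92259148e-04]
 [-4.17466406e-01  9.08691421e-01  1.30405200e-03]
 [ 1.75522121e-04  1.51572365e-03 -9.99998836e-01]]
```

View pics/top0.png

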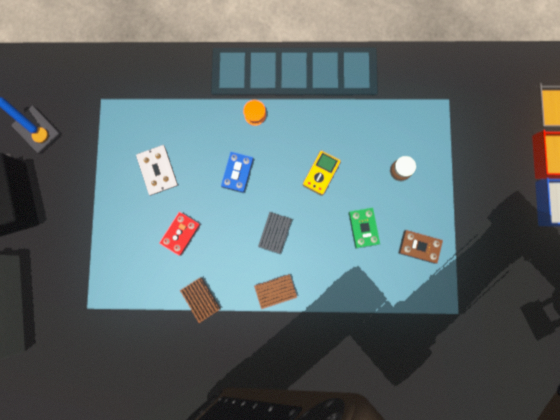

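View pics/scene0.png

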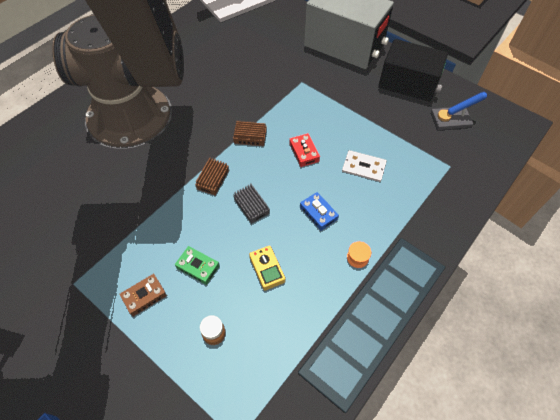

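```bash
cat > h.py <<'E'
import numpy as np,cv2
from rig import robot
def cloud(n,d):
    i=robot.camera_info(n); f=d.shape[0]/2/np.tan(np.radians(i["vfov"]/2)); V=np.array(i["view"])
    v,u=np.mgrid[:d.shape[0],:d.shape[1]]
    c=np.stack([(u-i["cx"])/f*d,(v-i["cy"])/f*d,d],-1)
    return (c-V[:3,3])@V[:3,:3]
E
python3 - <<'E'
from h import *
seeds={'top':dict(white=(147,175),red=(172,231),blue=(230,178),green=(357,237),cap=(275,232),yel=(322,160),wcap=(404,167),spool=(255,111),mat=(300,130),mat2=(200,200),brn=(410,250),mat3=(420,290)),
'scene':dict(white=(350,160),mat=(330,270),mat2=(330,120),mat3=(150,250),red=(300,155),green=(190,270))}
ims=[]
for n in seeds:
    z=np.load(n+"0.npz"); P=cloud(n,z['d'])
    for k,(u,v) in seeds[n].items(): print(n,k,np.round(np.median(P[v-1:v+2,u-1:u+2].reshape(-1,3),0),4))
    p=z['p'][:,:,::-1]
    c=p[90:320,85:455] if n=='top' else p[110:350,110:460]
    ims.append(cv2.resize(c,(800,500) if n=='top' else (800,549),interpolation=cv2.INTER_CUBIC))
cv2.imwrite("pics/topz.png",ims[0])
E
```

```text
top white [0.6077 0.2934 0.0103]
top red [0.4752 0.2241 0.0256]
top blue [0.5987 0.0949 0.026 ]
top green [ 0.4654 -0.1949  0.0261]
top cap [ 0.4739 -0.0106  0.0312]
top yel [ 0.6414 -0.1168  0.0292]
top wcap [ 0.6203 -0.2972  0.0538]
top spool [0.7562 0.039  0.0359]
top mat [ 7.213e-01 -6.680e-02  4.000e-04]
top mat2 [ 5.504e-01  1.673e-01 -1.000e-04]
top brn [ 0.4372 -0.3124  0.0268]
top mat3 [ 0.3486 -0.339   0.    ]
scene white [0.5868 0.2607 0.0081]
scene mat [ 7.303e-01 -2.460e-02  2.000e-04]
scene mat2 [ 4.581e-01  3.488e-01 -4.000e-04]
scene mat3 [ 0.3724 -0.2531  0.001 ]
scene red [0.4811 0.1803 0.0241]
scene green [ 0.4921 -0.2341  0.0243]
```

View pics/topz.png

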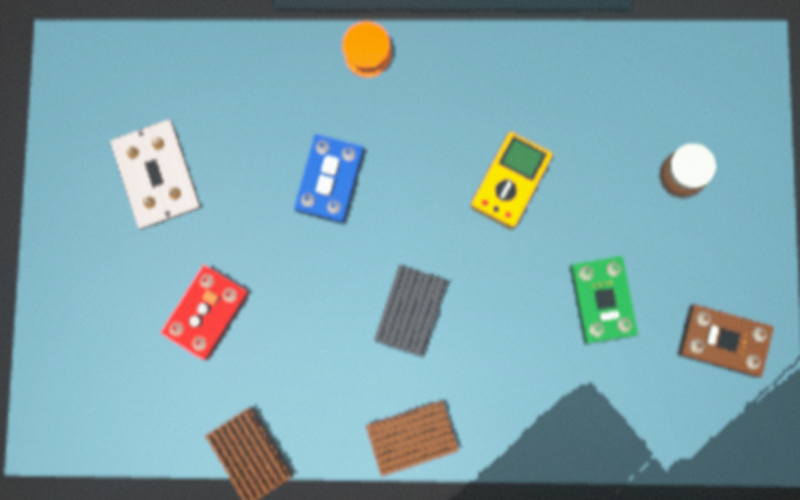

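```bash
cat >> h.py <<'E'
SEED=dict(dock=(.595,.268,.010),red=(.475,.213,.024),blue=(.599,.093,.024),green=(.48,-.20,.024),cap=(.474,-.01,.024))
def measure(P,xy,h,lo=None,r=.075):
    """pose of the box top near xy from a world cloud: x,y,yaw of long axis,size; also mean"""
    lo=h*.6 if lo is None else lo
    m=((np.hypot(P[...,0]-xy[0],P[...,1]-xy[1])<r)&(P[...,2]>lo)&(P[...,2]<h+.05)).astype(np.uint8)
    n,l,s,c=cv2.connectedComponentsWithStats(m)
    k=1+np.argmax(s[1:,4]); Q=P[l==k][:,:2]
    (cx,cy),(w,hh),a=cv2.minAreaRect((Q*1000).astype(np.float32))
    if w<hh: w,hh,a=hh,w,a+90
    return np.array([cx/1000,cy/1000]),(a+90)%180-90,(w,hh),Q.mean(0)
E
python3 - <<'E'
from h import *
for n in('top','scene'):
    P=cloud(n,np.load(n+"0.npz")['d'])
    for k,(x,y,h) in SEED.items():
        c,a,s,m=measure(P,(x,y),h,{'dock':.006}.get(k,.019))
        print(n,k,c.round(4),m.round(4),round(a,1),np.round(s,1))
E
```

```text
top dock [0.6187 0.2718] [0.6177 0.2709] 20.6 [102.2  71.5]
top red [0.4699 0.209 ] [0.4694 0.2083] -30.6 [84.  54.9]
top blue [0.615  0.0801] [0.6137 0.0799] -14.4 [85.5 54.4]
top green [ 0.487  -0.2118] [ 0.4867 -0.2114] 9.9 [84.  54.7]
top cap [ 0.474  -0.0096] [ 0.4734 -0.0096] -17.7 [83.6 54. ]
scene dock [0.6222 0.2695] [0.621  0.2682] 21.1 [97.7 72.6]
scene red [0.4735 0.208 ] [0.4754 0.2056] -30.7 [86.9 55.2]
scene blue [0.6179 0.079 ] [0.6199 0.0774] -14.7 [86.3 57. ]
scene green [ 0.4906 -0.2133] [ 0.4925 -0.2136] 10.9 [86.6 55.5]
scene cap [ 0.478  -0.0118] [ 0.4803 -0.0133] -16.0 [87.4 54. ]
```

```bash
cat >> h.py <<'E'
def rot(a):
    """tool pointing down with x at yaw a (deg) or half a turn off, whichever is the smaller wrist move"""
    a=np.radians(a);c,s=np.cos(a),np.sin(a)
    return [np.array([[k*c,k*s,0],[k*s,-k*c,0],[0,0,-1.]]) for k in(1,-1)]
def best(p,a):
    q0=np.array(robot.read_qpos()); o=[]
    for R in rot(a):
        q=robot.ik(p,R)
        if q is not None:o.append((np.abs(np.array(q)-q0).max(),R))
    return min(o,key=lambda t:t[0])[1]
def pick(x,y,a,grip=.004,up=.12):
    R=best([x,y,up],a); robot.move_gripper(.82)
    robot.goto([x,y,up],R); robot.servo_line([x,y,grip+.03],speed=.2); robot.servo_line([x,y,grip],speed=.06)
    robot.move_gripper(0); w=robot.read_grip_width()
    robot.servo_line([x,y,up],speed=.15)
    print("pick width mm",w*88,"after lift",robot.read_grip_width()*88,"F",np.round(robot.read_force(),1),"t",robot.read_t())
def bosses(p,P,c,lo,hi,r=.05):
    pass
E
python3 - <<'E'
from h import *
for n in('top','scene'):
    z=np.load(n+"0.npz");P=cloud(n,z['d']);hsv=cv2.cvtColor(z['p'],cv2.COLOR_RGB2HSV)
    m=(np.hypot(P[...,0]-.62,P[...,1]-.27)<.045)&(hsv[...,1]>70)&(hsv[...,0]<30)&(P[...,2]>.005)
    nn,l,s,c=cv2.connectedComponentsWithStats(m.astype(np.uint8))
    C=np.array([P[l==k].mean(0) for k in range(1,nn) if s[k,4]>5]); print(n,C.round(4).tolist(),C.mean(0).round(4))
for k,(x,y,a) in dict(dock=(.62,.27,20.8),red=(.4717,.2085,-30.6),blue=(.6165,.0795,-14.5),green=(.4888,-.2125,10.4),cap=(.476,-.0107,-17)).items():
    print(k,[np.round(q,0) if (q:=robot.ik([x,y,.12],R)) is not None else None for R in rot(a)])
E
```

```text
top [[0.6525, 0.268, 0.0161], [0.6429, 0.2951, 0.0162], [0.5985, 0.247, 0.0152], [0.5874, 0.2742, 0.0165]] [0.6203 0.2711 0.016 ]
scene [[0.5925, 0.2726, 0.0138], [0.6482, 0.2922, 0.0147], [0.6034, 0.2442, 0.0147], [0.6571, 0.2661, 0.0133]] [0.6253 0.2688 0.0141]
dock [array([ 40.,  25.,  -7.,   0., -58.,  71.]), array([  40.,   25.,   -7.,    0.,  -58., -109.])]
red [array([ 46.,  11., -28.,   0., -51.,  14.]), array([  46.,   11.,  -28.,    0.,  -51., -166.])]
blue [array([ 25.,  20., -14.,   0., -55.,  50.]), array([  25.,   20.,  -14.,    0.,  -55., -130.])]
green [array([ -2.,  13., -25.,   0., -52., 103.]), array([ -2.,  13., -25.,   0., -52., -77.])]
cap [array([ 22.,   8., -32.,   0., -50.,  51.]), array([  22.,    8.,  -32.,    0.,  -50., -129.])]
```

Run:
```python
from h import *
pick(.4717,.2085,-30.6)
R=best([.6216,.2703,.12],20.9)
robot.goto([.6216,.2703,.12],R); print(robot.read_position(),robot.read_t(),robot.read_qpos())
ims=[]
for n in("scene","top"):
    p,d=robot.grab_frame(n); np.savez(f"{n}1.npz",p=p,d=d); ims.append(p[:,:,::-1])
a=cv2.resize(ims[0][90:250,270:470],(400,320),interpolation=cv2.INTER_CUBIC);b=cv2.resize(ims[1][90:250,80:280],(400,320),interpolation=cv2.INTER_CUBIC)
cv2.imwrite("pics/hover.png",np.hstack([a,b]))
```

```text
pick width mm 54.2033614238551 after lift 54.26576303200404 F [-0.6 -0.8 -2.3] t 6.2333
[0.6206694  0.26977741 0.11865725] 7.175 [ 3.99464277e+01  2.52947889e+01 -6.74839425e+00 -1.95768719e-02
 -5.80984724e+01  7.08579164e+01]
```

View pics/hover.png

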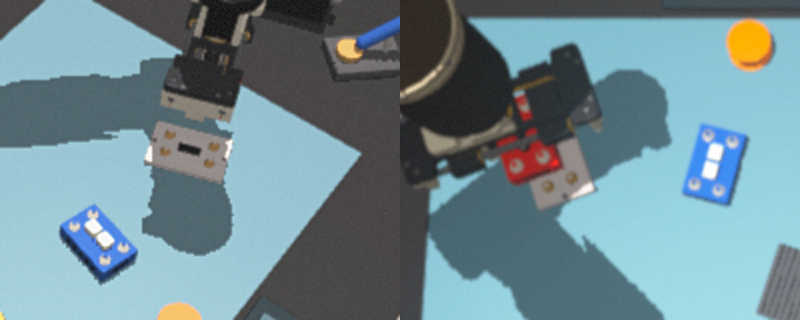

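```bash
cat >> h.py <<'E'
def place(x,y,a,zb,grip=.004,up=.16,go=True):
    """set a held module with its underside at zb, easing down until it bears"""
    if go:
        robot.goto([x,y,max(up,zb+.05)],best([x,y,max(up,zb+.05)],a))
    zt=zb+grip; robot.servo_line([x,y,zt+.014],speed=.12); robot.dwell(.2); f0=np.array(robot.read_force()); log=[]
    for dz in np.arange(.012,-.0035,-.002):
        robot.servo_line([x,y,zt+dz],speed=.02); f=np.array(robot.read_force())-f0
        log.append((round((robot.read_position()[2]-zt)*1e3,1),*f.round(1)))
        if f[2]>(12 if dz<.001 else 25): break
    print(*log,sep="\n")
    return log
def release(x,y,zb,up=.12):
    robot.move_gripper(.82); p=robot.read_position(); robot.servo_line([p[0],p[1],zb+.07],speed=.15)
    print("pos",np.round(p,4),"t",robot.read_t())
E
python3 - <<'E'
from h import *
place(.6216,.2703,20.9,.010,go=False); print(robot.read_position(),robot.read_t(),robot.read_grip_width()*88)
E
```

```text
(np.float64(12.0), np.float64(-0.9), np.float64(0.7), np.float64(-0.9))
(np.float64(9.7), np.float64(-0.0), np.float64(0.1), np.float64(0.1))
(np.float64(7.8), np.float64(-0.9), np.float64(0.2), np.float64(-0.9))
(np.float64(5.8), np.float64(-0.8), np.float64(-0.1), np.float64(-0.0))
(np.float64(4.1), np.float64(-0.4), np.float64(0.1), np.float64(-0.3))
(np.float64(2.4), np.float64(1.2), np.float64(0.8), np.float64(0.1))
(np.float64(0.3), np.float64(3.3), np.float64(3.6), np.float64(1.1))
(np.float64(0.3), np.float64(-2.5), np.float64(3.1), np.float64(14.8))
[0.62259541 0.27116623 0.01428493] 10.3917 53.99201408781899
```

Run:
```python
from h import *
release(.6216,.2703,.010)
robot.servo_line([.6216,.2703,.15],speed=.2)
pick_xy=(.4888,-.2125,10.4)
robot.goto([.4888,-.2125,.12],best([.4888,-.2125,.12],10.4))
ims=[]
for n in("scene","top"):
    p,d=robot.grab_frame(n); np.savez(f"{n}2.npz",p=p,d=d); ims.append(p[:,:,::-1]);P=cloud(n,d)
    c,a,s,m=measure(P,(.62,.27),.034,.028); print(n,c,m,a,s)
    hsv=cv2.cvtColor(p,cv2.COLOR_RGB2HSV); q=P[(np.hypot(P[...,0]-.62,P[...,1]-.27)<.06)&(hsv[...,1]>150)&((hsv[...,0]<8)|(hsv[...,0]>172))&(P[...,2]>.03)][:,2]; print(np.percentile(q,[10,50,90]))
a=cv2.resize(ims[0][120:220,310:435],(400,320),interpolation=cv2.INTER_CUBIC);b=cv2.resize(ims[1][120:220,95:220],(400,320),interpolation=cv2.INTER_CUBIC)
cv2.imwrite("pics/red.png",np.hstack([a,b])); print(robot.read_t())
```

```text
pos [0.6214 0.2701 0.0117] t 11.5667
scene [0.62361688 0.26926831] [0.62499454 0.26679832] 20.348926544189453 (83.46359252929688, 58.383277893066406)
[0.03103102 0.03308776 0.03559735]
top [0.61994165 0.27007751] [0.61920432 0.26908682] 20.318206787109375 (86.04706573486328, 54.537841796875)
[0.03271946 0.03505908 0.03749058]
13.9917
```

View pics/red.png

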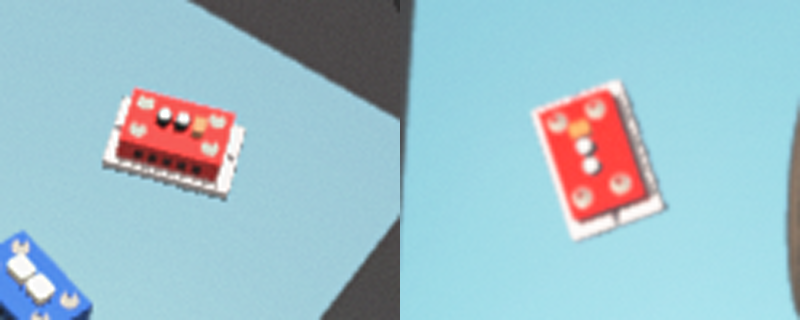

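```bash
cat >> h.py <<'E'
D=(.6220,.2705,20.6)
def snap(tag,zt,nxt=None):
    ims=[]
    for n in("scene","top"):
        p,d=robot.grab_frame(n); np.savez(f"{n}{tag}.npz",p=p,d=d); ims.append(p[:,:,::-1]);P=cloud(n,d)
        c,a,s,m=measure(P,D[:2],zt,zt-.006); print(n,c.round(4),round(a,1),np.round(s,1))
    cr=lambda i,r,c:cv2.resize(i[r:r+100,c:c+125],(400,320),interpolation=cv2.INTER_CUBIC)
    cv2.imwrite(f"pics/{tag}.png",np.hstack([cr(ims[0],110,310),cr(ims[1],120,95)]))
def cycle(x,y,a,zb,tag):
    pick(x,y,a); l=place(*D,zb)
    if l[-1][0]<1 and l[-1][3]>4:
        release(*D[:2],zb); robot.servo_line([*D[:2],zb+.12],speed=.2); robot.goto([.48,-.12,.2],best([.48,-.12,.2],10)); snap(tag,zb+.024)
    else: print("NOT SEATED",robot.read_position())
    print(robot.read_t())
E
python3 - <<'E'
from h import *
cycle(.4888,-.2125,10.4,.034,"green")
E
```

```text
pick width mm 53.9470083257949 after lift 53.965734080857644 F [ 0.7  0.1 -2.2] t 17.0667
(np.float64(11.9), np.float64(0.7), np.float64(-0.6), np.float64(-1.7))
(np.float64(9.8), np.float64(1.0), np.float64(-0.7), np.float64(-1.4))
(np.float64(7.8), np.float64(0.9), np.float64(0.1), np.float64(-1.3))
(np.float64(5.8), np.float64(1.3), np.float64(0.2), np.float64(-1.6))
(np.float64(3.8), np.float64(1.2), np.float64(-0.8), np.float64(-1.2))
(np.float64(1.8), np.float64(-0.4), np.float64(-0.3), np.float64(-0.5))
(np.float64(0.3), np.float64(0.7), np.float64(0.2), np.float64(0.5))
(np.float64(0.3), np.float64(-5.1), np.float64(-1.4), np.float64(14.7))
pos [0.622  0.2704 0.0357] t 23.3167
scene [0.6244 0.2682] 20.3 [83.7 59.1]
top [0.6302 0.273 ] 19.9 [65.2 54.6]
25.3583
```

View pics/green.png

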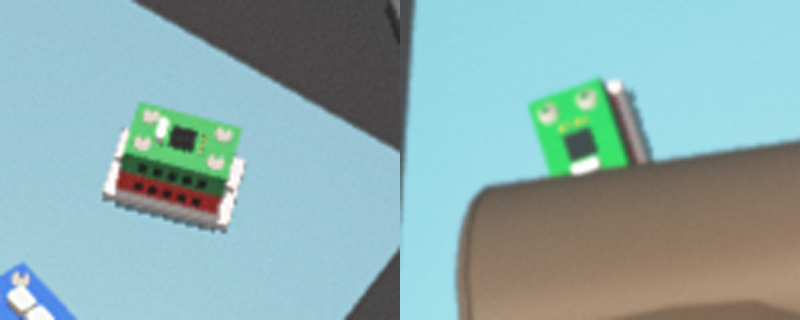

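Run:
```python
from h import *
cycle(.6165,.0795,-14.5,.058,"blue")
```

```text
pick width mm 53.95528082977804 after lift 54.065164994326736 F [-0.4 -0.3 -2.8] t 29.1833
(np.float64(12.0), np.float64(-0.9), np.float64(-0.4), np.float64(-1.2))
(np.float64(9.8), np.float64(0.2), np.float64(-0.3), np.float64(0.1))
(np.float64(7.8), np.float64(-0.2), np.float64(-1.1), np.float64(-0.6))
(np.float64(5.8), np.float64(0.7), np.float64(-0.7), np.float64(-0.3))
(np.float64(3.8), np.float64(-0.1), np.float64(-0.7), np.float64(-0.7))
(np.float64(1.8), np.float64(0.9), np.float64(-1.0), np.float64(-0.1))
(np.float64(0.4), np.float64(0.3), np.float64(-1.3), np.float64(3.0))
(np.float64(0.3), np.float64(-5.4), np.float64(-2.4), np.float64(15.2))
pos [0.622  0.2704 0.0598] t 34.2083
scene [0.6235 0.2683] 22.1 [84.3 57.7]
top [0.626  0.2719] 20.4 [73.6 55. ]
36.2417
```

View pics/blue.png

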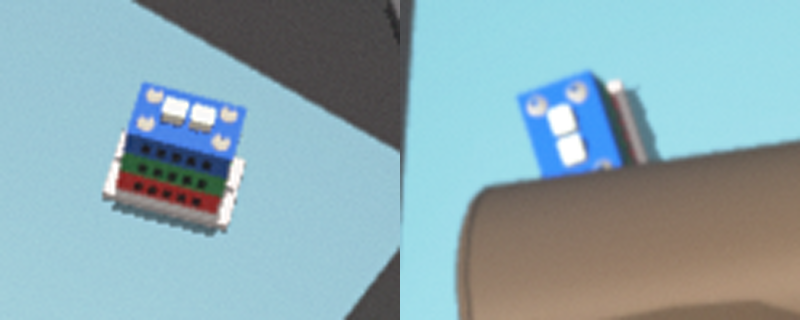

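Run:
```python
from h import *
cycle(.476,-.0105,-17.3,.082,"cap")
robot.goto([.30,-.55,.25],best([.30,-.55,.25],-155)); robot.dwell(.5)
p,d=robot.grab_frame("top"); cv2.imwrite("pics/final_top.png",p[:,:,::-1]); P=cloud("top",d)
print(measure(P,D[:2],.118,.098)); print(robot.read_t(),robot.read_position())
```

```text
pick width mm 54.012300377485566 after lift 54.19029242673752 F [-0.5  0.7 -1.3] t 39.7833
(np.float64(12.0), np.float64(-0.3), np.float64(0.5), np.float64(-0.3))
(np.float64(9.8), np.float64(1.3), np.float64(0.5), np.float64(-0.4))
(np.float64(7.8), np.float64(0.7), np.float64(0.5), np.float64(-0.5))
(np.float64(5.8), np.float64(-0.4), np.float64(0.7), np.float64(-0.7))
(np.float64(3.8), np.float64(0.3), np.float64(-1.0), np.float64(-0.2))
(np.float64(1.8), np.float64(0.8), np.float64(0.1), np.float64(-0.4))
(np.float64(0.3), np.float64(0.6), np.float64(-0.4), np.float64(1.6))
(np.float64(0.3), np.float64(-4.6), np.float64(-0.1), np.float64(14.6))
pos [0.622  0.2704 0.0838] t 45.025
scene [0.6239 0.2672] 22.2 [84.4 54.5]
top [0.622  0.2701] 20.3 [80.3 54.6]
47.0583
(array([0.61993073, 0.26949347]), 20.252599716186523, (86.29620361328125, 54.974945068359375), array([0.61785942, 0.26683299]))
49.325 [ 0.30005821 -0.54994956  0.25002911]
```

View pics/cap.png

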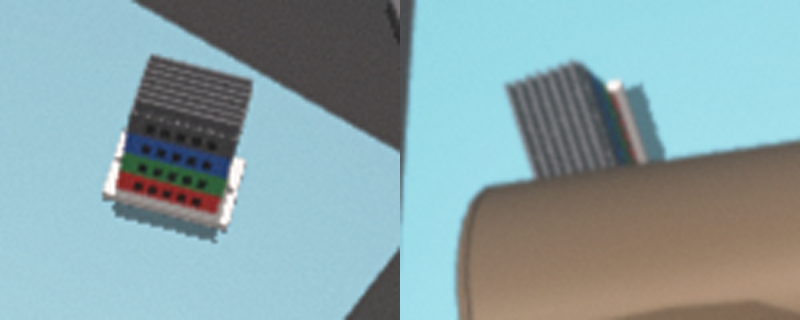

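View pics/final_top.png

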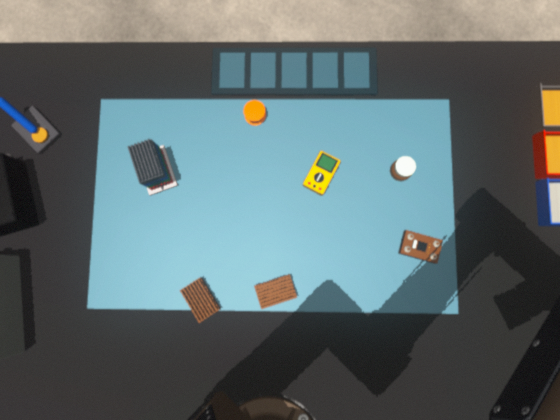

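The stack stands level and aligned at about (150,165) in the top picture. The meter (322,172), jar (404,167) and spool (255,111) are where they started.

```bash
python3 -c "
from rig import robot
print(robot.job_done(),robot.read_t())"
```

```text
the job is handed in; nothing more can be done
the job is handed in; nothing more can be done
```

The controller is rebuilt on the dock in the order asked: red power module, green logic module, blue relay module, then the dark finned cap. I handed the job in at about 49 s of the 118 s allowed, with the gripper open and clear of everything.

- **Seating:** Each part came down to within 0.3 mm of its expected seated height, then pressed back with about 15 N. The pictures show no gaps between layers.
- **Alignment:** The last top view puts the cap at (0.620, 0.269), yaw 20.3°. That is within about 2 mm of the dock centre measured at the start, whose yaw was about 20.6–20.9°.
- **Bystanders:** The meter, jar, spool and brown look-alikes show no change between the first and last top pictures. I compared these by eye and did not measure them.
- **Disagreement between cameras:** The two views differ by about 4 mm in x and 1–2 mm in y, which looks like calibration error. I used their average, and every part went on first time with only a few newtons of sideways force. The scene view read the blue module's and the cap's yaw at about 22°, against about 20.3° from the top view.

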